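# Switch the bench on in the right order

## Task

Switch the bench on for work: with the fingertips, gently press the big round mushroom button (mains) fully home, then the square key (dust extractor), then the small round button (work light), in that order; each stays down by itself. Leave the long bar key (compressor) alone. Only press: do not pick up or push about the switch boxes or the tools lying among them, and finish clear of everything.

Things in the scene. Friction and masses are not known exactly. Their poses are not given: they have to be found in the camera images.
- mushroom_box: Loose grey switch box on rubber feet, 70 x 90 mm and 42 mm high to its lid, about 0.8 kg, carrying in the middle of its lid a round mushroom-headed push button, 40 mm in diameter and slightly domed, the widest of the round ones, on a narrower stem (bench mains, first). Origin: centre of the underside, z up, y along the 90 mm side. All four boxes look the same but for the button and any may stand in any of the four places.
- mushroom_top (a point): Centre of the top face of the black button of mushroom_box, where to press straight down; it goes down with the button. About 71 mm above the bench when out, 63 mm when fully home; a low bezel at most 4 mm high round it stays clear of a flat fingertip.
- mushroom_button (a joint): How far this button is pressed down, m: 0 to 0.001 at the start, 0.008 fully home, its stop; counts as pressed above 0.006. It resists with 2 to 4 N and stays wherever it is left, with no spring back. Its cap sits on a stiff cushion spring that yields up to 5 mm further (about 3.5 N per mm) once the button is home and springs back when let go. More than 30 N from the fingers is too rough.
- square_box: Loose grey switch box on rubber feet, 70 x 90 mm and 42 mm high to its lid, about 0.8 kg, carrying in the middle of its lid a square push key, 26 x 26 mm with a flat top (dust extractor, second). Origin: centre of the underside, z up, y along the 90 mm side. All four boxes look the same but for the button and any may stand in any of the four places.
- square_top (a point): Centre of the top face of the black button of square_box, where to press straight down; it goes down with the button. About 62 mm above the bench when out, 54 mm when fully home; a low bezel at most 4 mm high round it stays clear of a flat fingertip.
- square_button (a joint): How far this button is pressed down, m: 0 to 0.001 at the start, 0.008 fully home, its stop; counts as pressed above 0.006. It resists with 2 to 4 N and stays wherever it is left, with no spring back. Its cap sits on a stiff cushion spring that yields up to 5 mm further (about 3.5 N per mm) once the button is home and springs back when let go. More than 30 N from the fingers is too rough.
- small_box: Loose grey switch box on rubber feet, 70 x 90 mm and 42 mm high to its lid, about 0.8 kg, carrying in the middle of its lid a small round push button, 18 mm in diameter with a flat top (work light, third). Origin: centre of the underside, z up, y along the 90 mm side. All four boxes look the same but for the button and any may stand in any of the four places.
- small_top (a point): Centre of the top face of the black button of small_box, where to press straight down; it goes down with the button. About 62 mm above the bench when out, 54 mm when fully home; a low bezel at most 4 mm high round it stays clear of a flat fingertip.
- small_button (a joint): How far this button is pressed down, m: 0 to 0.001 at the start, 0.008 fully home, its stop; counts as pressed above 0.006. It resists with 2 to 4 N and stays wherever it is left, with no spring back. Its cap sits on a stiff cushion spring that yields up to 5 mm further (about 3.5 N per mm) once the button is home and springs back when let go. More than 30 N from the fingers is too rough.
- bar_box: Loose grey switch box on rubber feet, 70 x 90 mm and 42 mm high to its lid, about 0.8 kg, carrying in the middle of its lid a long bar-shaped key, 16 x 56 mm (long side along the box's y) with a flat top (compressor, to be left alone). Origin: centre of the underside, z up, y along the 90 mm side. All four boxes look the same but for the button and any may stand in any of the four places.
- bar_top (a point): Centre of the top face of the black button of bar_box, where to press straight down; it goes down with the button. About 62 mm above the bench when out, 54 mm when fully home; a low bezel at most 4 mm high round it stays clear of a flat fingertip.
- bar_button (a joint): How far this button is pressed down, m: 0 to 0.001 at the start, 0.008 fully home, its stop; counts as pressed above 0.006. It resists with 2 to 4 N and stays wherever it is left, with no spring back. Its cap sits on a stiff cushion spring that yields up to 5 mm further (about 3.5 N per mm) once the button is home and springs back when let go. More than 30 N from the fingers is too rough.
- screwdriver: Bystander: a slim screwdriver, 170 mm long and 27 mm high, lying flat; to be left where it is. Origin: centre of the underside, its length along its y.
- stubby: Bystander: a short stubby screwdriver, 100 mm long and 32 mm high, lying flat; to be left where it is. Origin: centre of the underside, its length along its y.
- key_set: Bystander: a folding hex key set, 28 x 100 mm and 25 mm high, lying flat; to be left where it is. Origin: centre of the underside, its length along its y.
- tape_measure: Bystander: a tape measure, 36 x 90 mm and 64 mm high; to be left where it is. Origin: centre of the underside, its length along its y.
- pencil: Bystander: a pencil, 172 mm long and 7 mm thick, lying flat; to be left where it is. Origin: centre of the underside, its length along its y.

How it is judged:
On the way, in this order (a step that is already met when the one before it is completed fails the run):
1. the fingertips press the mushroom button down (value of joint mushroom_button above 0.006 m and contact force between the fingers and mushroom_box above 0.3 N), for 0.02 s.
2. the fingertips press the square key down (value of joint square_button above 0.006 m and contact force between the fingers and square_box above 0.3 N), for 0.02 s.
3. the fingertips press the small round button down (value of joint small_button above 0.006 m and contact force between the fingers and small_box above 0.3 N), for 0.02 s.
At the end, for the whole second after the job is handed in: The mushroom, square and small round buttons are each down by more than 6 of their 8 mm, the bar key by less than 3 mm; every box stands level, at rest, within 20 mm of its start, and every listed bystander within 30 mm of its start (value of joint each of mushroom_button, square_button, small_button above 0.006 m and value of joint bar_button below 0.003 m and distance of each of mushroom_box, square_box, small_box, bar_box from where it was at the start of the episode below 0.02 m and angle between each of mushroom_box, square_box, small_box, bar_box's own z axis and vertical below 0.1 rad and linear speed of each of mushroom_box, square_box, small_box, bar_box below 0.02 m/s and distance of each of screwdriver, stubby, key_set, tape_measure, pencil from where it was at the start of the episode below 0.03 m); the robot touches nothing.
It fails at once if a switch box is shifted more than 20 mm, lifted or tipped ((distance of mushroom_box from where it was at the start of the episode above 0.02 m or angle between mushroom_box's own z axis and vertical above 0.2 rad) or (distance of square_box from where it was at the start of the episode above 0.02 m or angle between square_box's own z axis and vertical above 0.2 rad) or (distance of small_box from where it was at the start of the episode above 0.02 m or angle between small_box's own z axis and vertical above 0.2 rad) or (distance of bar_box from where it was at the start of the episode above 0.02 m or angle between bar_box's own z axis and vertical above 0.2 rad)).
It fails at once if the fingers press on a box or button with more than 30 N (contact force between the fingers and mushroom_box above 30 N or contact force between the fingers and square_box above 30 N or contact force between the fingers and small_box above 30 N or contact force between the fingers and bar_box above 30 N).
It fails at once if a bystander is moved more than 30 mm (distance of any of screwdriver, stubby, key_set, tape_measure, pencil from where it was at the start of the episode above 0.03 m).
It fails at once if a button is pushed down before the one that comes before it is home ((value of joint square_button above 0.003 m and value of joint mushroom_button below 0.006 m) or (value of joint small_button above 0.003 m and value of joint mushroom_button below 0.006 m) or (value of joint small_button above 0.003 m and value of joint square_button below 0.006 m)).
It fails at once if the long bar key is pressed (value of joint bar_button above 0.003 m).
It also fails if it takes over 48 s, if anything falls off the work surface, if the arm or the gripper's body presses on something with over 40 N, if the wrist force passes 120 N, or if a joint passes its speed limit or range.

## Robot

A 7-joint arm with a two-finger parallel gripper is mounted at the origin on a cart in front of the work surface, level with it; the furniture and walls round the work are solid. World frame = base frame: x ahead of the robot, y to its left, z up, the work surface at z = 0. Lengths are in m, angles in rad, forces in N, time in s.
With the tool pointing down it reaches from about 0.4 to 0.875 m from the base axis. Payload 19.3 kg.
Tool frame: the origin (TCP) lies midway between the tips of the shut fingers; the grasp point (between the pads) lies 19 mm behind it; z points along the fingers, y is the line along which they close (so a half turn about z gives the same grasp; the last joint's range is limited). The gripper opens to 85 mm and grips with 20 to 120 N. Pads are 22 mm wide; open, the fingers measure 114 mm over their backs; the gripper's body (76 mm by 85 mm) begins 54 mm behind the grasp point. The pads swing forward as they close: fully open they stand 13 mm farther back than shut.
Start: joints at [-1.264, 0.521, -0.036, 1.599, 0.021, 1.021, -0.113], TCP at [0.23, 0.581, 0.231] pointing down, gripper open.
Joint ranges: [-2.91, 2.91], [-0.3, 2.13], [-1.5, 1.42], [0.17, 2.43], [-1.26, 4.41], [0.16, 1.93], [-2.52, 2.52]. Speed limits (rad/s): [1.89, 1.89, 2.39, 2.39, 3.01, 3.01, 3.01].

## Interface

Orientations are given as [roll, pitch, yaw] about the fixed x, y, z axes, in that order (R = Rz(yaw) Ry(pitch) Rx(roll)).
In Python, from workcell import telemetry, grab_frame, calibration, bot, outline_of, landmark_of gives the robot as it stands. The module is installed in compiled form; this text tells all that it offers.
- The arm moves only by the shell command python3 -m inch 'ROWS' [FORCE]. ROWS is JSON, a list of rows, each a list of 7 numbers: the shift along the tool's x, y, z in m, then the turn, a rotation vector about the tool's x, y, z in rad, then the closure, from 0 (fully open) to 1 (shut). A call has 1 to 5 rows; each row shifts and turns the commanded pose from where the row before left it, along the tool's axes as they then stand; what a row does not reach is not made up. A row lasts 1/10 s, in which the tool goes at most 50 mm and 8.59 degrees, less where a joint would pass 70% of its speed; a pose out of reach is approached as far as the arm can. A call is refused whole if a number of a shift passes 0.05 or a number of a turn 0.15, either way. A call with a gripper value outside its range is refused whole. The fingers move at their own pace and stop on an object; FORCE is the grip in N (left out, the last holds). Time passes only in rows, so rows that do not move let the fingers close. It gives the time, the measured TCP pose, the force, the opening and the grip force at its end, in the units of the state.
- telemetry.observe(): the state, without advancing time (a new reading comes with each control period).
- grab_frame(name): name is "side" or "top"; returns the picture (480x640x3 uint8, red, green, blue); there is no depth.
- calibration(name): a dict with "fovy" (degrees; the focal length in pixels is half the picture's height over the tangent of half this angle, whatever the lens; pixels are square), "cx", "cy" (the principal point, pixels), "dist" ([k1, k2, p1, p2, k3] as OpenCV has them; the pictures are not rectified), "pose" (4x4, takes a point from camera to world coordinates). Camera axes: x right, y down, z forward; pixel columns grow to the right and rows downward; lengths in m; the calibration is good to about 2 mm. A picture is of the moment at which its call begins. calibration takes no time and is no camera call.
- bot.job_done(): hands the job in; it is judged then, once.
Trained networks look in the newest picture that a camera, given by its name, has taken for a name from the list of things; names that differ only in an ending like _2 or _b are one class to them, and where a whole thing is asked for, a point or a joint stands for the part that bears it (a point fixed in the world has none). Each returns a list of dicts, best first, with "score" (0 to 1); they miss things now and then, are a little off and sometimes report something else, mostly with a low value. They report only what shows in the picture. A call takes as long as a camera call.
- outline_of(label, camera): "region" (480x640 bool, what is visible of it) and "rect" ([left, top, right, bottom] in pixels, round what is visible of it).
- landmark_of(label, camera): "xy" ([column, row] in pixels: a listed point, or the origin of a listed thing).
The state is a dict: "clock": time; "qpos": joint angles; "qd": joint speeds; "joint_efforts": joint torques, N m; "position": TCP position; "tool_rot": TCP orientation; "force": force on the tool from outside, world axes, zero at the start; "moment": the same for the moment, N m; "grip_width": finger opening in m; "finger_force": force on a finger pad.
Only numpy, scipy, OpenCV 4.12 (cv2) and the standard library are available. Lean on these libraries where they do the work, as an engineer would, in place of code of your own. Each camera call takes 0.05 s, during which the arm holds its last target. There are 200 camera calls.

## Working session

There is one attempt and no reset: what is moved stays moved. The work goes in short steps, Python scripts to look and compute and a shell command to move; the robot and the scene stay as the last step left them, time stands still between calls to the robot, and variables do not carry over. Pictures are saved under pics/ and viewed, at most 10 in all, crops included, and the job is handed in when it is done.

```bash
mkdir -p pics
cat > h.py <<'E'
import numpy as np, cv2
from workcell import telemetry, grab_frame, calibration, bot, outline_of, landmark_of
def ray(cam,uv):
    c=calibration(cam); f=240/np.tan(np.radians(c["fovy"])/2)
    K=np.array([[f,0,c["cx"]],[0,f,c["cy"]],[0,0,1]])
    p=cv2.undistortPoints(np.array([[uv]],float),K,np.array(c["dist"],float))[0,0]
    T=np.array(c["pose"]); return T[:3,3],T[:3,:3]@np.array([p[0],p[1],1])
def at_z(cam,uv,z):
    o,d=ray(cam,uv); return o+d*(z-o[2])/d[2]
def tri(u1,u2):
    o1,d1=ray("top",u1);o2,d2=ray("side",u2)
    s=np.linalg.lstsq(np.c_[d1,-d2],o2-o1,rcond=None)[0]
    a=o1+d1*s[0];b=o2+d2*s[1]; return (a+b)/2,np.linalg.norm(a-b)
E
python3 - <<'E'
from h import *
np.set_printoptions(precision=4,suppress=True)
for c in("top","side"):
    cv2.imwrite(f"pics/{c}0.png",grab_frame(c)[:,:,::-1]); print(c,np.array(calibration(c)["pose"]))
Z=dict(mushroom_top=.071,square_top=.062,small_top=.062,bar_top=.062,tape_measure=0)
for n,z in Z.items():
    r={}
    for c in("top","side"):
        l=landmark_of(n,c); 
        for q in l[:3]: print(n,c,round(q["score"],2),np.round(q["xy"],1),at_z(c,q["xy"],z))
        if l:r[c]=l[0]["xy"]
    if len(r)==2: print("  tri",tri(r["top"],r["side"]))
print(telemetry.observe())
E
```

```text
top [[-0.0424 -0.9031  0.4273 -0.0175]
 [-0.9991  0.0424 -0.0096  0.0795]
 [-0.0094 -0.4273 -0.904   1.2389]
 [ 0.      0.      0.      1.    ]]
side [[ 0.8259 -0.2912  0.4827 -0.0742]
 [-0.5635 -0.4517  0.6916 -0.8012]
 [ 0.0167 -0.8433 -0.5372  0.7489]
 [ 0.      0.      0.      1.    ]]
mushroom_top top 0.46 [225.3 270.6] [0.4607 0.3116 0.071 ]
mushroom_top side 0.61 [251.8 205.7] [0.4566 0.2951 0.071 ]
  tri (array([0.4656, 0.3139, 0.0594]), np.float64(0.0001874492378491475))
square_top top 0.47 [443.4 212.3] [ 0.6018 -0.2487  0.062 ]
square_top top 0.38 [233.3 286.2] [0.4224 0.2922 0.062 ]
square_top side 0.59 [455.6 308.6] [ 0.5996 -0.2416  0.062 ]
  tri (array([ 0.5966, -0.2461,  0.0678]), np.float64(0.004106580513746151))
small_top top 0.74 [442.9 212.6] [ 0.601  -0.2473  0.062 ]
small_top top 0.46 [371.  267.9] [ 0.4549 -0.0477  0.062 ]
small_top top 0.17 [299.  213.1] [0.6173 0.1272 0.062 ]
small_top side 0.58 [333.7 277.1] [ 0.4652 -0.0364  0.062 ]
  tri (array([ 0.4352, -0.1816,  0.2186]), np.float64(0.14978924744697222))
bar_top top 0.57 [300.4 206. ] [0.6383 0.1231 0.06
[... 196 characters left out ...]
sure top 0.34 [298.  287.7] [0.4338 0.1371 0.    ]
tape_measure side 0.88 [226.3 208.2] [0.4504 0.4337 0.    ]
  tri (array([0.3435, 0.1322, 0.1873]), np.float64(0.042206492312380384))
{'clock': 0.6, 'qpos': array([-1.2642,  0.5214, -0.0363,  1.5995,  0.0212,  1.0211, -0.1128]), 'qd': array([-0.002 , -0.0006,  0.0002,  0.0007, -0.0016, -0.0001, -0.0011]), 'joint_efforts': array([  0.0005, -92.6522,   1.9776, -37.0149,   0.018 ,   0.0021,
         0.    ]), 'position': array([0.23  , 0.5811, 0.2313]), 'tool_rot': array([-3.1415,  0.    ,  2.7648]), 'force': array([-0.0944, -0.1369, -0.3074]), 'moment': array([ 0.0033, -0.0401, -0.0415]), 'finger_force': 0.0, 'grip_width': 0.08526850123660068}
```

View pics/top0.png

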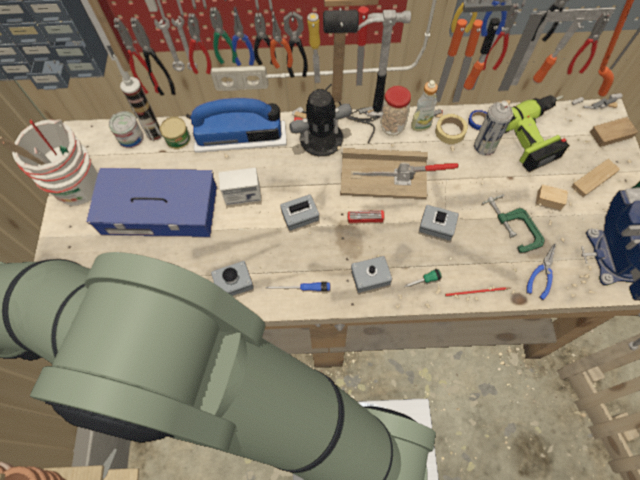

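View pics/side0.png

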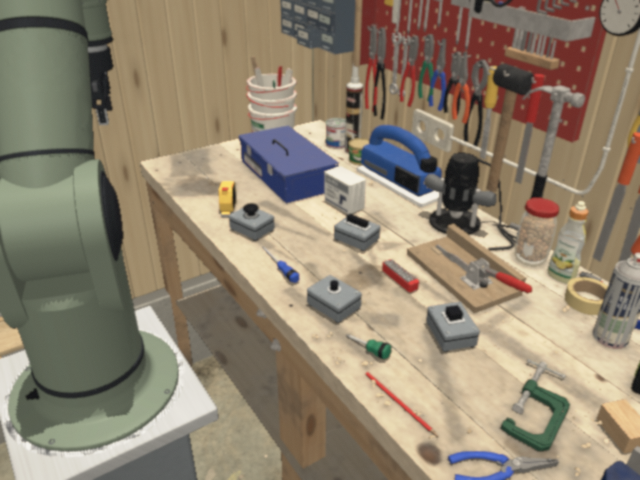

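The top view shows the mushroom at about (231,275), bar (300,208), small (372,270) and square (440,217). In the side view they are at (251,209), (356,221), (334,286) and (453,313). The tape measure stands at (228,196) in the side view, next to the mushroom box. Next I'll zoom in on the button caps.

Run:
```python
from h import *
np.set_printoptions(precision=4,suppress=True)
P=dict(mushroom=((231,275),(251,209),.069),square=((440,214),(454,312),.061),small=((372,269),(334,285),.061))
rows=[]
for n,(a,b,z) in P.items():
    t=[];pts=[]
    for c,(u,v) in(("top",a),("side",b)):
        im=cv2.imread(f"pics/{c}0.png")
        cr=im[v-22:v+22,u-22:u+22]; g=cr.max(2)
        m=(g<55).astype(np.uint8); k,l,s,ce=cv2.connectedComponentsWithStats(m)
        i=1+np.argmin([np.hypot(*(q-22))-0.2*min(s[j+1,4],40) for j,q in enumerate(ce[1:])])
        big=cv2.resize(cr,None,fx=8,fy=8,interpolation=cv2.INTER_NEAREST)
        big=cv2.resize(big,(260,260)); x,y,w,h=s[i,:4]*260/44
        cv2.rectangle(big,(int(x),int(y)),(int(x+w),int(y+h)),(0,0,255),1)
        t.append(big); p=ce[i]+[u-22,v-22]; pts.append(p)
        print(n,c,p,s[i],at_z(c,p,z))
    print("  tri",tri(*pts)); rows.append(np.vstack(t))
cv2.imwrite("pics/caps.png",np.hstack(rows))
```

```text
mushroom top [229.3778 274.3037] [ 14  15  14  13 135] [0.4512 0.3016 0.069 ]
mushroom side [250.3789 209.0421] [15 18 13 10 95] [0.4478 0.2858 0.069 ]
  tri (array([0.4561, 0.3037, 0.0578]), np.float64(0.0006251761161574888))
square top [440.25   216.6389] [18 20 10 10 72] [ 0.59  -0.239  0.061]
square side [453.5    312.7778] [ 14  17  16  13 162] [ 0.5887 -0.2474  0.061 ]
  tri (array([ 0.5948, -0.2414,  0.0535]), np.float64(0.0017313303946162083))
small top [371.5714 269.381 ] [20 20  4  6 21] [ 0.4513 -0.0489  0.061 ]
small side [333.5532 285.234 ] [19 18  6  9 47] [ 0.4505 -0.0572  0.061 ]
  tri (array([ 0.4548, -0.0499,  0.0541]), np.float64(0.0015856957980695265))
```

View pics/caps.png

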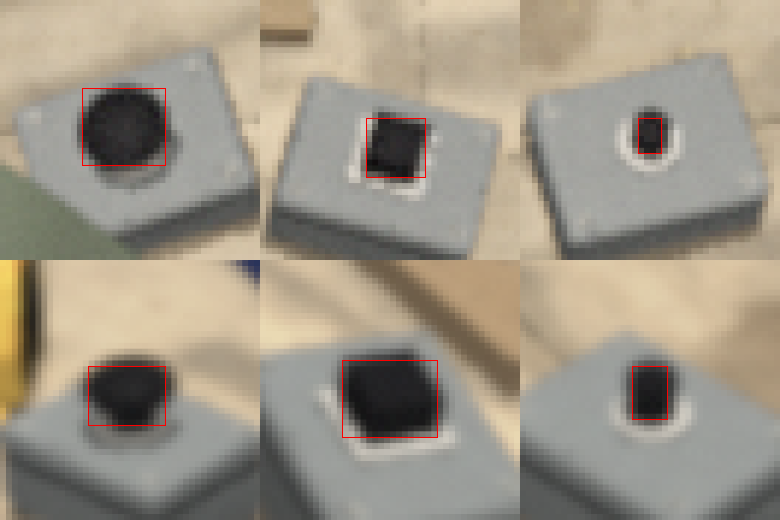

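Run:
```python
from h import *
np.set_printoptions(precision=4,suppress=True)
for n,a,b,z in [("mush cap",(229.65,273.1),(250.5,206.3),.068),("sq cap",(440.8,215.5),(455,309.3),.062),("sq bezel",(440.7,217.6),(454,315),.044),("small cap",(371.4,267.6),(333.6,281),.062),("small bezel",(371.6,270.4),(333.7,288.2),.044)]:
    print(n,at_z("top",a,z),at_z("side",b,z),tri(a,b))
for n in("mushroom_box","square_box","small_box","bar_box"):
  for c in("top","side"):
    for q in landmark_of(n,c)[:2]: print(n,c,round(q["score"],2),np.round(q["xy"],1),at_z(c,q["xy"],0))
```

```text
mush cap [0.4548 0.3012 0.068 ] [0.455 0.299 0.068] (array([0.4558, 0.3015, 0.0664]), np.float64(0.0006725572638840744))
sq cap [ 0.5928 -0.2406  0.062 ] [ 0.5972 -0.2424  0.062 ] (array([ 0.5954, -0.2419,  0.0611]), np.float64(0.004147713635170651))
sq bezel [ 0.5959 -0.2444  0.044 ] [ 0.6012 -0.239   0.044 ] (array([ 0.5944, -0.2435,  0.0495]), np.float64(0.0024798806487309507))
small cap [ 0.4556 -0.0488  0.062 ] [ 0.4576 -0.047   0.062 ] (array([ 0.4557, -0.0488,  0.0636]), np.float64(0.0012825011217327477))
small bezel [ 0.4553 -0.0506  0.044 ] [ 0.4582 -0.0471  0.044 ] (array([ 0.4549, -0.0505,  0.0471]), np.float64(0.0016267718898159823))
mushroom_box top 0.71 [233.6 282.2] [0.4565 0.303  0.    ]
mushroom_box side 0.71 [254.5 230.8] [0.4594 0.2952 0.    ]
square_box top 0.9 [436.2 225.2] [ 0.5959 -0.2409  0.    ]
square_box side 0.7 [449.6 332.7] [ 0.5989 -0.2375  0.    ]
small_box top 0.6 [369.1 274.9] [ 0.4605 -0.0479  0.    ]
small_box side 0.74 [331.3 306.5] [ 0.4529 -0.0476  0.    ]
bar_box top 0.81 [300.7 215.8] [0.6422 0.1253 0.    ]
bar_box side 0.86 [354.7 239.3] [0.6425 0.1313 0.    ]
```

Both cameras, the known heights and the box origins agree: mushroom (0.456, 0.301), square (0.596, −0.242), small (0.456, −0.049). I'll go above the mushroom with the fingers shut.

```bash
python3 -m inch '[[-0.039,-0.022,0,0,0,0,1],[-0.039,-0.022,0,0,0,0,1],[-0.039,-0.022,0,0,0,0,1],[-0.039,-0.022,0,0,0,0,1],[-0.039,-0.022,0,0,0,0,1]]' 20; python3 -m inch '[[-0.039,-0.022,0.015,0,0,0,1],[-0.039,-0.022,0.03,0,0,0,1],[-0.039,-0.022,0.03,0,0,0,1],[0,0,0,0,0,0,1],[0,0,0,0,0,0,1]]'
```

```text
clock: 1.5
position: [0.3718, 0.4056, 0.2315]
tool_rot: [3.141, 0.0, 2.765]
force: [0.7, -1.3, -0.4]
grip_width: 0.0123
finger_force: 0.0
clock: 2.0
position: [0.4515, 0.307, 0.1602]
tool_rot: [-3.141, -0.001, 2.763]
force: [-1.2, 1.1, -0.4]
grip_width: 0.0001
finger_force: 0.0
```

```bash
python3 -m inch '[[-0.006,-0.004,0.03,0,0,0,1],[0,0,0.03,0,0,0,1],[0,0,0.016,0,0,0,1],[0,0,0,0,0,0,1],[0,0,0,0,0,0,1]]'
python3 - <<'E'
from h import *
a=grab_frame("top")[:,:,::-1][240:310,195:265];b=grab_frame("side")[:,:,::-1][160:230,215:285]
cv2.imwrite("pics/m1.png",cv2.resize(np.hstack([a,b]),(800,400),interpolation=cv2.INTER_CUBIC))
E
```

```text
clock: 2.5
position: [0.4552, 0.3029, 0.0855]
tool_rot: [3.141, 0.0, 2.766]
force: [0.3, -0.5, 1.1]
grip_width: -0.0001
finger_force: 0.0
```

View pics/m1.png

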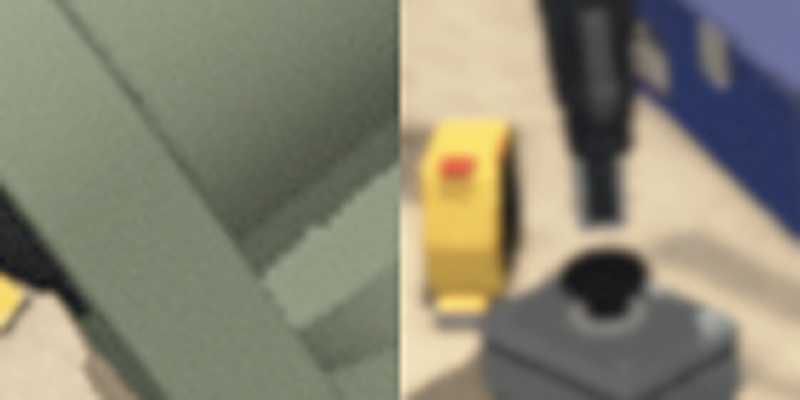

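In the side view the shut tip at (600,225) in the crop is centred over the mushroom cap at (605,270), clear of the tape measure. The arm hides the top view. Pressing now.

```bash
python3 -m inch '[[0,-0.001,0.008,0,0,0,1],[0,0,0.005,0,0,0,1],[0,0,0.002,0,0,0,1],[0,0,0.002,0,0,0,1],[0,0,0.002,0,0,0,1]]';  python3 -m inch '[[0,0,0.002,0,0,0,1],[0,0,0.001,0,0,0,1],[0,0,0,0,0,0,1]]'
```

```text
clock: 3.1
position: [0.4549, 0.3008, 0.0656]
tool_rot: [-3.141, -0.0, 2.765]
force: [-1.0, -0.2, 3.6]
grip_width: 0.0001
finger_force: 1.6
clock: 3.4
position: [0.455, 0.3008, 0.0626]
tool_rot: [-3.142, -0.0, 2.765]
force: [-2.1, -0.9, 6.4]
grip_width: -0.0002
finger_force: 2.9
```

```bash
python3 -m inch '[[0,0,0.001,0,0,0,1],[0,0,0.001,0,0,0,1],[0,0,0,0,0,0,1]]'
```

```text
clock: 3.7
position: [0.455, 0.3009, 0.0609]
tool_rot: [3.141, 0.0, 2.765]
force: [-3.0, -1.6, 11.8]
grip_width: -0.0001
finger_force: 5.8
```

The force has climbed onto the cushion spring, so the button is home. I'll lift and cross to the square key.

```bash
python3 -m inch '[[0,0,-0.01,0,0,0,1],[0,0,-0.035,0,0,0,1],[0,0,-0.035,0,0,0,1],[-0.0255,-0.035,-0.01,0,0,0,1],[-0.0255,-0.035,0,0,0,0,1]]';  python3 -m inch '[[-0.0255,-0.035,0,0,0,0,1],[-0.0255,-0.035,0,0,0,0,1],[-0.0255,-0.035,0,0,0,0,1],[-0.0255,-0.035,0,0,0,0,1],[-0.0255,-0.035,0,0,0,0,1]]'; python3 -m inch '[[-0.0255,-0.035,0,0,0,0,1],[-0.0255,-0.035,0,0,0,0,1],[-0.0255,-0.035,0,0,0,0,1],[-0.0255,-0.035,0,0,0,0,1],[0,0,0,0,0,0,1]]'
```

```text
clock: 4.2
position: [0.4775, 0.2172, 0.1528]
tool_rot: [3.139, 0.002, 2.767]
force: [1.6, -0.1, -0.2]
grip_width: 0.0006
finger_force: 0.0
clock: 4.7
position: [0.5311, 0.0056, 0.1511]
tool_rot: [3.141, 0.001, 2.765]
force: [1.1, 0.6, -0.3]
grip_width: -0.0
finger_force: 0.0
clock: 5.2
position: [0.5742, -0.167, 0.1509]
tool_rot: [-3.139, 0.002, 2.758]
force: [0.2, 0.5, -0.4]
grip_width: -0.0001
finger_force: 0.0
```

```bash
python3 -m inch '[[-0.024,-0.031,0,0,0,0,1],[-0.024,-0.031,0,0,0,0,1],[0,0,0.03,0,0,0,1],[0,0,0.03,0,0,0,1],[0,0,0.012,0,0,0,1]]'; python3 -m inch '[[0,0,0,0,0,0,1]]'
python3 - <<'E'
from h import *
a=grab_frame("top")[:,:,::-1][180:250,405:475];b=grab_frame("side")[:,:,::-1][265:335,420:490]
cv2.imwrite("pics/s1.png",cv2.resize(np.hstack([a,b]),(800,400),interpolation=cv2.INTER_CUBIC))
E
```

```text
clock: 5.7
position: [0.5948, -0.2351, 0.0764]
tool_rot: [-3.142, -0.003, 2.765]
force: [-0.4, 0.5, -0.1]
grip_width: -0.0003
finger_force: 0.0
clock: 5.8
position: [0.5952, -0.2351, 0.0775]
tool_rot: [-3.141, -0.003, 2.765]
force: [-0.2, 0.3, 0.5]
grip_width: -0.0005
finger_force: 0.0
```

View pics/s1.png

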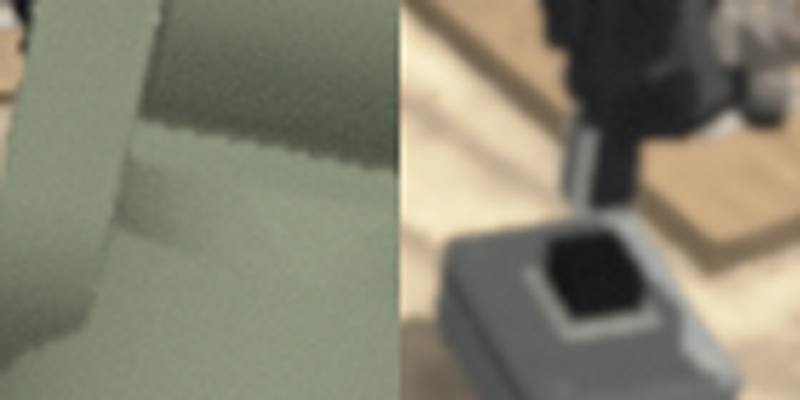

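The side view shows the tip at (600,205), about 7 mm beyond the key at (597,270). That matches the measured −7 mm in y, so I'll correct and press.

```bash
python3 -m inch '[[-0.0035,-0.006,0,0,0,0,1],[0,0,0.008,0,0,0,1],[0,0,0.006,0,0,0,1],[0,0,0.002,0,0,0,1],[0,0,0.002,0,0,0,1]]';  python3 -m inch '[[0,0,0.002,0,0,0,1],[0,0,0.002,0,0,0,1],[0,0,0.001,0,0,0,1],[0,0,0,0,0,0,1]]'
```

```text
clock: 6.4
position: [0.5967, -0.2424, 0.0604]
tool_rot: [-3.142, -0.001, 2.765]
force: [-3.9, 0.3, 2.8]
grip_width: 0.0001
finger_force: 1.6
clock: 6.8
position: [0.5971, -0.2425, 0.0555]
tool_rot: [3.142, 0.0, 2.765]
force: [-0.7, -0.5, 0.9]
grip_width: 0.0002
finger_force: 0.0
```

```bash
python3 -m inch '[[0,0,0.001,0,0,0,1],[0,0,0.001,0,0,0,1],[0,0,0.001,0,0,0,1],[0,0,0,0,0,0,1]]'
```

```text
clock: 7.2
position: [0.5973, -0.2426, 0.053]
tool_rot: [3.142, 0.001, 2.765]
force: [-1.1, 1.5, 8.2]
grip_width: 0.0003
finger_force: 4.1
```

```bash
python3 -m inch '[[0,0,0.001,0,0,0,1],[0,0,0.001,0,0,0,1],[0,0,0,0,0,0,1]]'
```

```text
clock: 7.5
position: [0.5974, -0.2426, 0.0513]
tool_rot: [3.142, 0.001, 2.765]
force: [-2.9, 2.3, 14.0]
grip_width: -0.0001
finger_force: 6.9
```

Square is home too, with the cushion slope at about 3.4 N/mm. On to the small button.

```bash
python3 -m inch '[[0,0,-0.01,0,0,0,1],[0,0,-0.03,0,0,0,1],[0,0,-0.03,0,0,0,1],[0.0335,0.021,-0.01,0,0,0,1],[0.0335,0.021,0,0,0,0,1]]';  python3 -m inch '[[0.0335,0.021,0,0,0,0,1],[0.0335,0.021,0,0,0,0,1],[0.0335,0.021,0,0,0,0,1],[0.0335,0.021,0,0,0,0,1],[0,0,0,0,0,0,1]]'
```

```text
clock: 8.0
position: [0.5504, -0.1788, 0.1323]
tool_rot: [3.141, 0.003, 2.763]
force: [1.4, 0.6, 0.2]
grip_width: -0.0
finger_force: 0.0
clock: 8.5
position: [0.4541, -0.048, 0.1309]
tool_rot: [3.141, -0.002, 2.769]
force: [0.5, -0.5, -0.3]
grip_width: 0.0002
finger_force: 0.0
```

```bash
python3 -m inch '[[-0.002,0,0.03,0,0,0,1],[0,0,0.022,0,0,0,1],[0,0,0,0,0,0,1]]'
python3 - <<'E'
from h import *
a=grab_frame("top")[:,:,::-1][235:305,337:407];b=grab_frame("side")[:,:,::-1][245:315,300:370]
cv2.imwrite("pics/r1.png",cv2.resize(np.hstack([a,b]),(800,400),interpolation=cv2.INTER_CUBIC))
E
```

```text
clock: 8.8
position: [0.4574, -0.0523, 0.0769]
tool_rot: [-3.14, -0.003, 2.765]
force: [-0.9, 0.2, 1.2]
grip_width: -0.0001
finger_force: 0.0
```

View pics/r1.png

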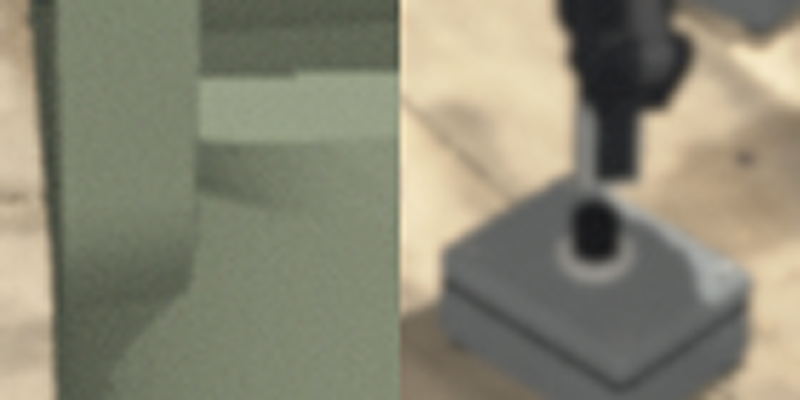

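The tip at (606,178) is 2 to 4 mm to the right of the button top at (595,212), which agrees with the numbers. I'll nudge across and press.

```bash
python3 -m inch '[[0.003,0.002,0,0,0,0,1],[0,0,0.008,0,0,0,1],[0,0,0.005,0,0,0,1],[0,0,0.002,0,0,0,1],[0,0,0.002,0,0,0,1]]';  python3 -m inch '[[0,0,0.002,0,0,0,1],[0,0,0.002,0,0,0,1],[0,0,0.002,0,0,0,1],[0,0,0.001,0,0,0,1],[0,0,0,0,0,0,1]]'
```

```text
clock: 9.4
position: [0.4562, -0.0492, 0.0614]
tool_rot: [-3.141, -0.0, 2.765]
force: [-1.2, 0.3, 4.3]
grip_width: -0.0
finger_force: 1.6
clock: 9.9
position: [0.4563, -0.0492, 0.0545]
tool_rot: [-3.142, -0.0, 2.765]
force: [-0.3, -0.7, 0.0]
grip_width: 0.0005
finger_force: 0.0
```

```bash
python3 -m inch '[[0,0,0.001,0,0,0,1],[0,0,0.001,0,0,0,1],[0,0,0.001,0,0,0,1],[0,0,0,0,0,0,1]]'
```

```text
clock: 10.3
position: [0.4564, -0.0492, 0.0518]
tool_rot: [3.141, 0.0, 2.765]
force: [-2.3, 0.7, 11.6]
grip_width: 0.0002
finger_force: 5.9
```

Small is home. I'll lift well clear and check everything.

```bash
python3 -m inch '[[0,0,-0.01,0,0,0,1],[0,0,-0.03,0,0,0,1],[0,0,-0.04,0,0,0,1],[0,0,-0.04,0,0,0,1],[0,0,-0.04,0,0,0,1]]'; python3 -m inch '[[0,0,-0.04,0,0,0,1],[0,0,0,0,0,0,1],[0,0,0,0,0,0,1]]'
python3 - <<'E'
from h import *
cv2.imwrite("pics/end.png",cv2.resize(grab_frame("side")[:,:,::-1][160:400,180:500],(800,600),interpolation=cv2.INTER_CUBIC))
E
```

```text
clock: 10.8
position: [0.4559, -0.0492, 0.2137]
tool_rot: [3.141, 0.0, 2.765]
force: [0.1, -0.1, -0.3]
grip_width: -0.0001
finger_force: 0.0
clock: 11.1
position: [0.4564, -0.0491, 0.2525]
tool_rot: [3.141, 0.002, 2.765]
force: [-0.1, 0.5, -0.4]
grip_width: 0.0001
finger_force: 0.0
```

View pics/end.png

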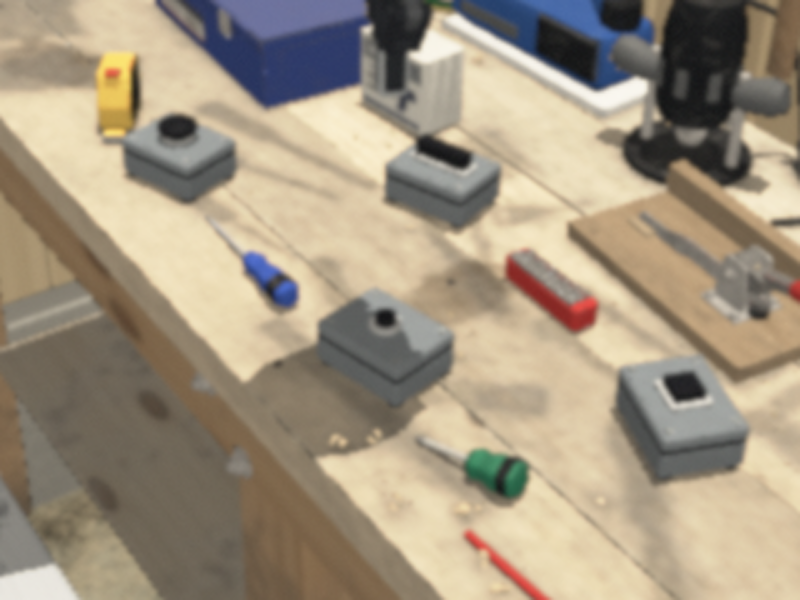

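The picture shows the mushroom (178,126), square (685,387) and small (384,318) buttons all sitting lower. The bar key (443,150) still stands up, and the boxes and tools are in place. Handing in.

```bash
python3 -c "
from workcell import bot; print(bot.job_done())"
```

```text
the job is handed in; nothing more can be done
None
```

I pressed the mushroom, square and small round buttons home in that order, with at most about 14 N on the readings. The last picture shows the bar key still up, the boxes and tools in place and the arm clear; the job is handed in, but no verdict came back.

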